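# Check a portion scale's pan for sticking

### The job

Check that the pan of the kitchen scale does not stick when loaded off-centre: with the fingers closed together and pointing down, press the pan about half-way down at the long slot that starts the row of drain holes, then slide the fingertips slowly along the row, over all four round holes to the last one, and there lift straight up clear so that the pan comes back up. Between the slot and the last hole never let the pan come up, and never push it down to its stop. Leave the pot on the pan and the things beside the scale where they are, and lift nothing.

Things in the scene. Friction and masses are not known exactly. Their poses are not given: they have to be found in the camera images.
- pan (a joint): sprung level pan of the white kitchen scale (fixed to the table, turned any way round): metal tray 190 x 240 mm, lip 6 mm high all round. Value in m: 0 = up (surface 120 mm above the table), growing as it sinks straight down, 0.016 at its stop. Stays level wherever pressed, springs back up; starts to sink at about 2 N, then 0.6 N per mm, 11 N near the stop.
- slot (a point): start of the row: dark drain slot, 28 mm across the row, 8 mm wide, 48 mm from a short edge and 40 mm from a long edge of the pan. Point at its centre on the pan's surface, sinking with the pan; x points across the row to that long edge, y along the row to the last hole, z up. Slot and holes are flush: fingertips slide over them as over a flat plate.
- hole1 (a point): first round drain hole, dark, 12 mm across, 36 mm from the slot's centre along the row; point at its centre on the pan's surface, axes as the slot's
- hole2 (a point): second round drain hole, the same, 72 mm from the slot's centre
- hole3 (a point): third round drain hole, the same, 108 mm from the slot's centre
- hole4 (a point): fourth and last round drain hole, the same, 144 mm from the slot's centre
- pot: small open steel cup, 64 mm across and 55 mm high, loose on the pan on the other side of its centre line from the row; origin at the centre of its underside, z up. It rides down and up with the pan. To be left alone.
- shaker: white jar with a metal cap, 56 mm across, 110 mm high, loose on the table beside the scale; origin at the centre of its underside. To be left alone.
- spatula: black-handled spatula, 240 mm long, lying on the table on the other side of the scale; origin about the middle of its underside, x along it. To be left alone.

How it is judged:
By the outcome, as a careful person would: the job done as asked, in the order asked, and still so for the second after the job is handed in, with the robot touching nothing.
It also fails if it takes over 45 s, if anything falls off the work surface, if the arm or the gripper's body presses on something with over 40 N, if the wrist force passes 120 N, or if a joint passes its speed limit or range.

### The arm

A 6-joint arm with a two-finger parallel gripper is mounted at the origin on the work surface. World frame = base frame: x ahead of the robot, y to its left, z up, the work surface at z = 0. Lengths are in mm, angles in rad, forces in N, time in s.
With the tool pointing down it reaches from about 275 to 1000 mm from the base axis. Payload 8.4 kg.
Tool frame: the origin (TCP) lies between the finger pads, 19 mm behind the fingertips; this is the grasp point; z points along the fingers, y is the line along which they close (so a half turn about z gives the same grasp; the last joint's range is limited). The gripper opens to 85 mm and grips with 20 to 120 N. Pads are 22 mm wide; open, the fingers measure 114 mm over their backs; the gripper's body (76 mm by 85 mm) begins 54 mm behind the grasp point. The pads swing forward as they close: fully open they stand 13 mm farther back than shut.
Start: joints at [1.307, 0.353, 1.633, -0, 1.155, -0.002], TCP at [161.761, 603.706, 249.981] pointing down, gripper open.
Joint ranges: [-2.63, 2.63], [-0.92, 2.1], [0.06, 2.66], [-1.3, 4.44], [0, 2.69], [-3.02, 3.02]. Speed limits (rad/s): [2.22, 2.22, 2.79, 3.14, 3.14, 3.14].

### API

Orientations are given as [roll, pitch, yaw] about the fixed x, y, z axes, in that order (R = Rz(yaw) Ry(pitch) Rx(roll)).
In Python, from rig import sense, grab_frame, sign_off gives the robot as it stands. The module is installed in compiled form; this text tells all that it offers.
- The arm moves only by the tool send_rows, never from a script. Its argument "moves" is a list that holds one entry, the list of rows, each a list of 7 numbers: the shift along the world's x, y, z in m, then the turn, a rotation vector about the world's x, y, z in rad, then the opening, from -1 (shut) to 1 (fully open). In form: [[[dx, dy, dz, rx, ry, rz, jaw], ...]]. A call has 1 to 10 rows; each row shifts and turns the commanded pose from where the row before left it; what a row does not reach is not made up. A row lasts 1/10 s, in which the tool goes at most 50 mm and 8.59 degrees, less where a joint would pass 70% of its speed; a pose out of reach is approached as far as the arm can. A call with a gripper value outside its range is refused whole. The fingers move at their own pace and stop on an object; "grip_force" is the grip in N (left out, the last holds). Time passes only in rows, so rows that do not move let the fingers close. It gives the time, the measured TCP pose, the force, the opening and the grip force at its end, in the units of the state.
- sense(): the state, without advancing time (a new reading comes with each control period).
- grab_frame(name): name is "side" or "top" or "wrist"; returns a dict with "img" (420x560x3 uint8, red, green, blue), "mtx" (3x3 intrinsics, pixels), "rvec" (rotation vector, rad) and "tvec" (3), from world to camera coordinates, as OpenCV has them; the wrist camera has in their place "T_tool_cam" (4x4, takes a point from camera to tool coordinates, whose origin is the TCP and whose axes are the flange's). Camera axes: x right, y down, z forward; pixel columns grow to the right and rows downward; lengths in mm; the calibration is good to about 2 mm. A picture is of the moment at which its call begins: read the wrist's pose just before it. There is no depth.
- sign_off(): hands the job in; it is judged then, once.
The state is a dict: "clock": time; "qpos": joint angles; "qvel": joint speeds; "joint_efforts": joint torques, N m; "eef_pos": TCP position; "tcp_rot": TCP orientation; "contact_force": force on the tool from outside, world axes, zero at the start; "wrist_torque": the same for the moment, N m; "opening": opening from 0.0 (shut) to 1.0 (fully open); "grasp_force": force on a finger pad.
Only numpy, scipy, OpenCV 4.12 (cv2) and the standard library are available. Lean on these libraries where they do the work, as an engineer would, in place of code of your own. Each camera call takes 0.05 s, during which the arm holds its last target. There are 200 camera calls.

## Working session

There is one attempt and no reset: what is moved stays moved. The work goes in short steps, Python scripts to look and compute and a tool call to move; the robot and the scene stay as the last step left them, time stands still between calls to the robot, and variables do not carry over. Pictures are saved under pics/ and viewed, at most 10 in all, crops included, and the job is handed in when it is done.

Besides the shell and the picture viewer there is one more tool, called after ">>>" by a JSON object that holds its "op" and its "data". send_rows: Moves the arm, as the interface text tells. Its arguments: {"type":"object","properties":{"moves":{"type":"array"},"grip_force":{"type":"number"}},"required":["moves"]}

```bash
mkdir -p pics
python3 - <<'E'
from rig import *
import cv2,pickle
s=sense();print(s)
for n in("top","side","wrist"):
    f=grab_frame(n);pickle.dump((s,f),open(f'{n}.pkl','wb'));cv2.imwrite(f'pics/{n}0.png',f['img'][:,:,::-1])
    print(n,[f[k] for k in f if k!='img'])
E
```

```text
{'clock': 0.0, 'qpos': array([ 1.30659017e+00,  3.53649665e-01,  1.63416591e+00, -1.70200344e-05,
        1.15519178e+00, -2.41426041e-03]), 'qvel': array([ 0.0005404 , -0.00144644, -0.00036773, -0.00025153, -0.00012955,
        0.00069273]), 'joint_efforts': array([ 4.57963670e-04, -6.05269003e+01, -3.42060006e+01,  8.09557878e-05,
        9.53429437e-03,  2.13572571e-05]), 'eef_pos': array([161.64917317, 603.25143262, 249.24711898]), 'tcp_rot': array([-3.14017792e+00,  1.21459153e-05,  2.87980765e+00]), 'contact_force': array([-0.40109712, -0.68769705,  0.00101964]), 'wrist_torque': array([0.00068864, 0.01744457, 0.0452652 ]), 'grasp_force': 0.0, 'opening': 0.9963488444995233}
top [array([[454.16620442,   0.        , 278.28382738],
       [  0.        , 454.16620442, 208.62827432],
       [  0.        ,   0.        ,   1.        ]]), array([ 2.17661348, -2.11772335,  0.17534824]), array([  7.55934511, 570.82759026, 867.64053721])]
side [array([[383.85552502,   0.        , 281.28030859],
       [  0.        , 383.85552502, 210.90382481],
       [  0.        ,   0.        ,   1.        ]]), array([ 0.44819698, -2.67868186,  1.29098421]), array([530.747301  , 169.83648168, 706.63003021])]
wrist [array([[318.1986283 ,   0.        , 278.1248061 ],
       [  0.        , 318.1986283 , 205.08632638],
       [  0.        ,   0.        ,   1.        ]]), array([[ 8.95723158e-04, -9.53217256e-01, -3.02284733e-01,
         7.78108715e+01],
       [ 9.99999587e-01,  9.01300678e-04,  1.21036309e-04,
        -1.68176087e-01],
       [ 1.57075536e-04, -3.02284716e-01,  9.53217670e-01,
        -1.23752720e+02],
       [ 0.00000000e+00,  0.00000000e+00,  0.00000000e+00,
         1.00000000e+00]])]
```

View pics/top0.png

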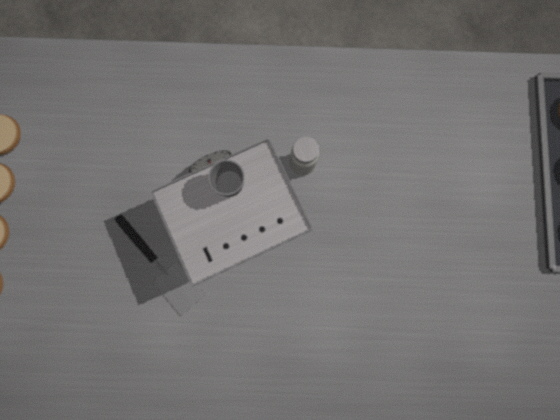

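View pics/side0.png

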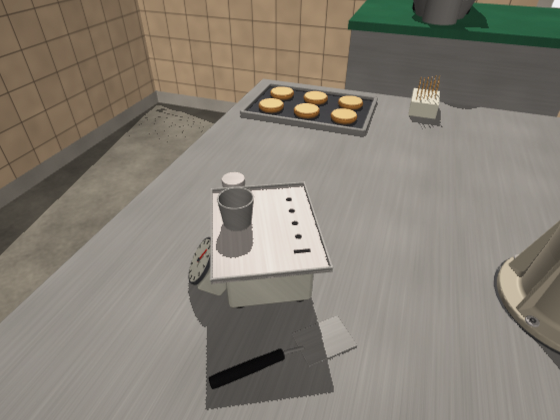

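The top view shows the pan with the slot at about (208,254) and the holes at (226,246), (244,238), (262,229) and (280,221). The pot is at (227,178), the shaker at (305,152). The spatula lies to the left of the scale. The side view agrees, with the slot at (302,251) and the last hole at (289,199).

```bash
cat > h.py <<'E'
import numpy as np,cv2,pickle
def ray(f,px,z):
    R=cv2.Rodrigues(f['rvec'])[0];C=-R.T@f['tvec']
    p=cv2.undistortPoints(np.float64([px]).reshape(-1,1,2),f['mtx'],None).reshape(-1,2)
    d=np.c_[p,np.ones(len(p))]@R
    return C+d*((z-C[2])/d[:,2])[:,None]
def blob(img,px,r=7):
    g=img.mean(2);x,y=px;w=g[y-r:y+r+1,x-r:x+r+1]
    m=np.clip(np.median(w)*.8-w,0,None);Y,X=np.mgrid[y-r:y+r+1,x-r:x+r+1]
    return (m*X).sum()/m.sum(),(m*Y).sum()/m.sum()
E
python3 - <<'E'
from h import *
np.set_printoptions(precision=1,suppress=True)
for n,P,r in(("top",[(208,254),(226,246),(244,238),(262,229),(280,221)],8),("side",[(302,251),(298,236),(295,223),(292,211),(289,199)],5)):
    s,f=pickle.load(open(n+'.pkl','rb'))
    px=[blob(f['img'],p,9 if n=="side" and i==0 else r) for i,p in enumerate(P)]
    w=ray(f,px,120);print(n,np.array(px));print(w)
    # fit of row: line with known spacing
    k=np.array([0,36,72,108,144.]);d=(w*(k-72)[:,None]).sum(0);d/=np.linalg.norm(d)
    c=w.mean(0);print('slot',c-72*d,'h4',c+72*d,'yaw of row',np.arctan2(d[1],d[0]),'spacing',np.linalg.norm(w[-1]-w[0]))
    if n=="top":
        print('corners',ray(f,[(267,141),(310,230),(193,283),(153,191)],126)); print('pot',ray(f,[(227,178)],175),'shaker',ray(f,[(306,148)],110))
E
```

```text
top [[207.2 254.2]
 [225.5 245.7]
 [243.5 237.2]
 [261.6 228.9]
 [279.5 220.5]]
[[471.9 149.9 120. ]
 [488.1 117.6 120. ]
 [504.3  85.6 120. ]
 [520.5  53.3 120. ]
 [536.8  21.1 120. ]]
slot [471.9 149.8 120. ] h4 [536.7  21.2 120. ] yaw of row -1.1040669993376095 spacing 144.13749876850085
corners [[684.6  48.3 126. ]
 [520.2 -34.5 126. ]
 [420.1 171.6 126. ]
 [583.8 253.5 126. ]]
pot [[601.2 114.4 175. ]] shaker [[678.  -25.7 110. ]]
side [[301.6 250.6]
 [297.9 236.1]
 [294.4 222.8]
 [291.3 210.4]
 [288.4 199. ]]
[[475.1 149.8 120. ]
 [491.2 117.5 120. ]
 [507.5  85.4 120. ]
 [523.6  53.2 120. ]
 [539.8  20.9 120. ]]
slot [475.1 149.7 120. ] h4 [539.7  21.  120. ] yaw of row -1.105229330173035 spacing 144.1975061642912
```

View pics/wrist0.png

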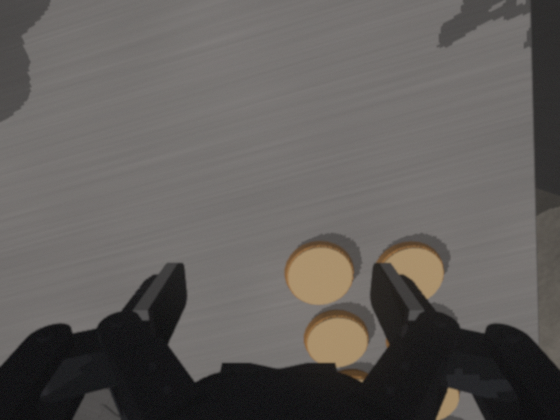

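>>> {"op": "send_rows", "data": {"moves": [[[0.025,-0.036,0,0,0,0,-1],[0.025,-0.036,0,0,0,0,-1],[0.025,-0.036,0,0,0,0,-1],[0.025,-0.036,0,0,0,0,-1],[0.025,-0.036,0,0,0,0,-1],[0.025,-0.036,0,0,0,0,-1],[0.025,-0.036,0,0,0,0,-1],[0.025,-0.036,0,0,0,0,-1],[0.025,-0.036,0,0,0,0,-1],[0.025,-0.036,0,0,0,0,-1]]], "grip_force": 40}}

```text
clock: 1.15
eef_pos: [412.4, 242.1, 250.0]
tcp_rot: [3.141, 0.0, 2.88]
contact_force: [1.2, 0.4, 0.5]
opening: 0.004
grasp_force: 0.0
```

>>> {"op": "send_rows", "data": {"moves": [[[0.02,-0.03,0,0,0,0,-1],[0.02,-0.03,0,0,0,0,-1],[0.015,-0.02,-0.01,0,0,0,-1],[0.007,-0.0135,-0.02,0,0,0,-1],[0,0,-0.02,0,0,0,-1],[0,0,-0.02,0,0,0,-1],[0,0,-0.01,0,0,0,-1],[0,0,0,0,0,0,-1],[0,0,0,0,0,0,-1]]]}}

```text
clock: 2.05
eef_pos: [474.0, 150.4, 170.4]
tcp_rot: [3.141, 0.0, 2.88]
contact_force: [0.2, 0.2, 1.4]
opening: 0.0
grasp_force: 0.0
```

Run:
```python
from rig import *
import cv2,pickle
for n in("wrist","side"):
    s=sense();f=grab_frame(n);pickle.dump((s,f),open(f'{n}1.pkl','wb'));cv2.imwrite(f'pics/{n}1.png',f['img'][:,:,::-1])
print(s)
```

```text
{'clock': 2.1, 'qpos': array([ 3.04329886e-01,  2.53494555e-01,  1.97699161e+00,  2.03182250e-05,
        9.09980302e-01, -1.00496758e+00]), 'qvel': array([-0.00046004, -0.00708783, -0.00324382, -0.00174936, -0.00053648,
       -0.00107369]), 'joint_efforts': array([-7.21994368e-02, -4.65705371e+01, -2.78249556e+01, -3.10432362e-03,
        1.84067676e-02,  2.42121979e-05]), 'eef_pos': array([474.25641629, 150.53539942, 170.77663601]), 'tcp_rot': array([3.14097533e+00, 9.42059610e-04, 2.88008104e+00]), 'contact_force': array([ 0.32612309, -0.01147097,  0.54965165]), 'wrist_torque': array([ 0.01919268, -0.00518671, -0.05184335]), 'grasp_force': 0.0, 'opening': 0.0013938624597454726}
```

View pics/wrist1.png

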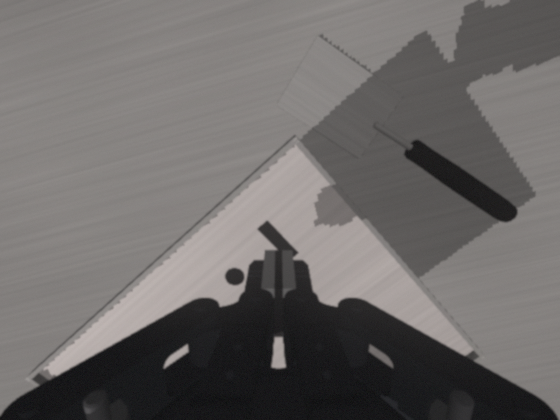

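View pics/side1.png

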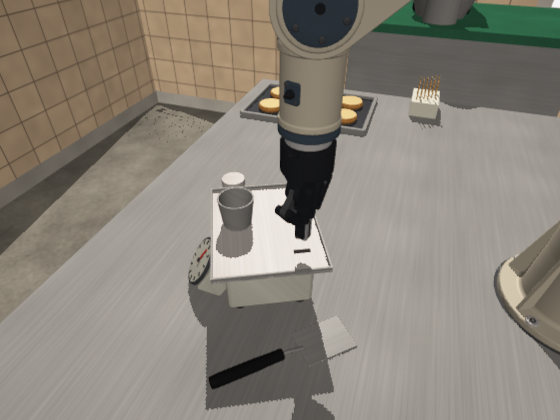

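The wrist view has the slot's centre at about (279,239), hole 1 at (235,276), and the fingertips just short of the slot, seen at a slant. The side view shows the fingers above the slot and clear of the pot.

Run:
```python
from h import *
from scipy.spatial.transform import Rotation as Ro
s,f=pickle.load(open('wrist1.pkl','rb'))
T=f['T_tool_cam'];Rw=Ro.from_euler('xyz',s['tcp_rot']).as_matrix()
Rc=Rw@T[:3,:3];C=Rw@T[:3,3]+s['eef_pos']
for px in((279,239),blob(f['img'],(235,276),11)):
    d=Rc@np.linalg.inv(f['mtx'])@np.array([*px,1]);print(px,C+d*(120-C[2])/d[2])
tip=T[:3,:3].T@(np.array([0,0,19])-T[:3,3]);print('tip px',(f['mtx']@tip/tip[2])[:2])
```

```text
(279, 239) [472.68719371 151.17471276 120.        ]
(np.float64(234.55686532879858), np.float64(276.38275254189)) [489.859662   118.18553319 120.        ]
tip px [278.36581914 266.93137993]
```

>>> {"op": "send_rows", "data": {"moves": [[[-0.0007,0,-0.006,0,0,0,-1],[0,0,-0.006,0,0,0,-1],[0,0,-0.006,0,0,0,-1],[0,0,-0.005,0,0,0,-1],[0,0,-0.003,0,0,0,-1],[0,0,-0.001,0,0,0,-1],[0,0,0,0,0,0,-1],[0,0,0,0,0,0,-1]]]}}

```text
clock: 2.95
eef_pos: [473.2, 150.3, 143.1]
tcp_rot: [3.142, 0.0, 2.88]
contact_force: [1.1, -0.4, 0.5]
opening: 0.001
grasp_force: 0.0
```

>>> {"op": "send_rows", "data": {"moves": [[[0,0,-0.001,0,0,0,-1],[0,0,-0.001,0,0,0,-1],[0,0,-0.001,0,0,0,-1],[0,0,0,0,0,0,-1]]]}}

```text
clock: 3.35
eef_pos: [473.0, 150.2, 139.9]
tcp_rot: [-3.141, -0.0, 2.88]
contact_force: [0.8, 0.8, -0.2]
opening: 0.005
grasp_force: 0.0
```

>>> {"op": "send_rows", "data": {"moves": [[[0,0,-0.001,0,0,0,-1],[0,0,0,0,0,0,-1],[0,0,0,0,0,0,-1]]]}}

```text
clock: 3.65
eef_pos: [473.0, 150.2, 138.9]
tcp_rot: [-3.142, -0.0, 2.88]
contact_force: [0.1, -1.1, -0.2]
opening: 0.001
grasp_force: 0.0
```

>>> {"op": "send_rows", "data": {"moves": [[[0,0,-0.001,0,0,0,-1],[0,0,0,0,0,0,-1],[0,0,0,0,0,0,-1]]]}}

```text
clock: 3.95
eef_pos: [473.1, 150.2, 138.1]
tcp_rot: [3.142, 0.0, 2.88]
contact_force: [-1.6, -0.2, 2.9]
opening: 0.001
grasp_force: 1.2
```

>>> {"op": "send_rows", "data": {"moves": [[[0,0,-0.001,0,0,0,-1],[0,0,0,0,0,0,-1],[0,0,0,0,0,0,-1]]]}}

```text
clock: 4.25
eef_pos: [473.1, 150.2, 137.0]
tcp_rot: [3.141, 0.0, 2.88]
contact_force: [-0.7, 0.6, 3.3]
opening: 0.001
grasp_force: 1.5
```

>>> {"op": "send_rows", "data": {"moves": [[[0,0,-0.001,0,0,0,-1],[0,0,-0.001,0,0,0,-1],[0,0,-0.001,0,0,0,-1],[0,0,-0.001,0,0,0,-1],[0,0,-0.001,0,0,0,-1],[0,0,-0.001,0,0,0,-1],[0,0,0,0,0,0,-1],[0,0,0,0,0,0,-1]]]}}

```text
clock: 5.05
eef_pos: [473.2, 150.2, 131.1]
tcp_rot: [3.142, 0.0, 2.88]
contact_force: [-1.8, -0.2, 6.4]
opening: 0.001
grasp_force: 3.2
```

Run:
```python
from rig import *
import numpy as np
L=[]
for i in range(5):
    s=sense();L.append([*s['eef_pos'],*s['contact_force']]);f=grab_frame("side")
print(np.mean(L,0).round(2));import cv2;cv2.imwrite('pics/s2.png',cv2.resize(f['img'][150:330,180:380,::-1],None,fx=3,fy=3))
```

```text
[ 4.7314e+02  1.5023e+02  1.3111e+02 -1.6500e+00 -9.0000e-02  6.7400e+00]
```

View pics/s2.png

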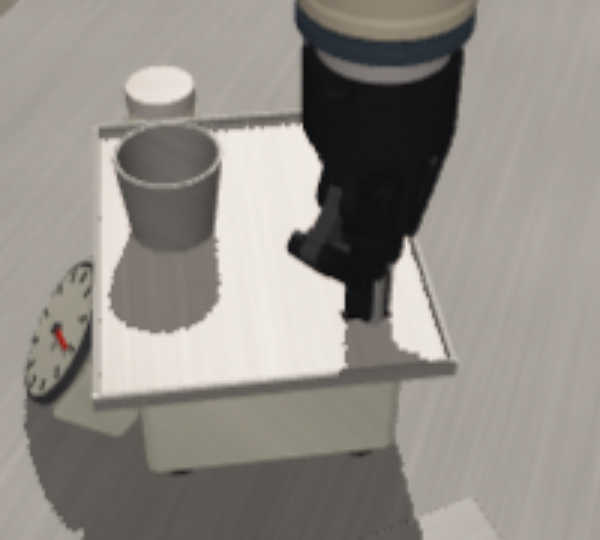

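Pressed at the slot: about 8 mm down at 6.7 N, and the pot is standing undisturbed. Now the slow slide.

>>> {"op": "send_rows", "data": {"moves": [[[0.00072,-0.00143,0,0,0,0,-1],[0.00072,-0.00143,0,0,0,0,-1],[0.00072,-0.00143,0,0,0,0,-1],[0.00072,-0.00143,0,0,0,0,-1],[0.00072,-0.00143,0,0,0,0,-1],[0.00072,-0.00143,0,0,0,0,-1],[0.00072,-0.00143,0,0,0,0,-1],[0.00072,-0.00143,0,0,0,0,-1],[0.00072,-0.00143,0,0,0,0,-1],[0.00072,-0.00143,0,0,0,0,-1]]]}}

```text
clock: 6.3
eef_pos: [480.5, 136.5, 131.2]
tcp_rot: [3.14, 0.0, 2.879]
contact_force: [-2.5, 4.2, 6.3]
opening: 0.003
grasp_force: 3.2
```

>>> {"op": "send_rows", "data": {"moves": [[[0.00072,-0.00143,0,0,0,0,-1],[0.00072,-0.00143,0,0,0,0,-1],[0.00072,-0.00143,0,0,0,0,-1],[0.00072,-0.00143,0,0,0,0,-1],[0.00072,-0.00143,0,0,0,0,-1],[0.00072,-0.00143,0,0,0,0,-1],[0.00072,-0.00143,0,0,0,0,-1],[0.00072,-0.00143,0,0,0,0,-1],[0.00072,-0.00143,0,0,0,0,-1],[0.00072,-0.00143,0,0,0,0,-1]]]}}

```text
clock: 7.3
eef_pos: [487.7, 122.2, 131.2]
tcp_rot: [3.14, 0.0, 2.879]
contact_force: [-2.7, 3.4, 7.0]
opening: -0.001
grasp_force: 3.2
```

>>> {"op": "send_rows", "data": {"moves": [[[0.00072,-0.00143,0,0,0,0,-1],[0.00072,-0.00143,0,0,0,0,-1],[0.00072,-0.00143,0,0,0,0,-1],[0.00072,-0.00143,0,0,0,0,-1],[0.00072,-0.00143,0,0,0,0,-1],[0.00072,-0.00143,0,0,0,0,-1],[0.00072,-0.00143,0,0,0,0,-1],[0.00072,-0.00143,0,0,0,0,-1],[0.00072,-0.00143,0,0,0,0,-1],[0.00072,-0.00143,0,0,0,0,-1]]]}}

```text
clock: 8.3
eef_pos: [494.9, 107.9, 131.2]
tcp_rot: [3.14, 0.0, 2.879]
contact_force: [-1.7, 3.9, 6.3]
opening: -0.003
grasp_force: 3.2
```

>>> {"op": "send_rows", "data": {"moves": [[[0.00072,-0.00143,0,0,0,0,-1],[0.00072,-0.00143,0,0,0,0,-1],[0.00072,-0.00143,0,0,0,0,-1],[0.00072,-0.00143,0,0,0,0,-1],[0.00072,-0.00143,0,0,0,0,-1],[0.00072,-0.00143,0,0,0,0,-1],[0.00072,-0.00143,0,0,0,0,-1],[0.00072,-0.00143,0,0,0,0,-1],[0.00072,-0.00143,0,0,0,0,-1],[0.00072,-0.00143,0,0,0,0,-1]]]}}

```text
clock: 9.3
eef_pos: [502.0, 93.6, 131.2]
tcp_rot: [3.14, 0.0, 2.879]
contact_force: [-1.6, 4.1, 6.3]
opening: -0.005
grasp_force: 3.2
```

>>> {"op": "send_rows", "data": {"moves": [[[0.00072,-0.00143,0,0,0,0,-1],[0.00072,-0.00143,0,0,0,0,-1],[0.00072,-0.00143,0,0,0,0,-1],[0.00072,-0.00143,0,0,0,0,-1],[0.00072,-0.00143,0,0,0,0,-1],[0.00072,-0.00143,0,0,0,0,-1],[0.00072,-0.00143,0,0,0,0,-1],[0.00072,-0.00143,0,0,0,0,-1],[0.00072,-0.00143,0,0,0,0,-1],[0.00072,-0.00143,0,0,0,0,-1]]]}}

```text
clock: 10.3
eef_pos: [509.2, 79.3, 131.2]
tcp_rot: [3.14, -0.0, 2.879]
contact_force: [-1.8, 4.2, 5.5]
opening: -0.002
grasp_force: 3.2
```

>>> {"op": "send_rows", "data": {"moves": [[[0.00072,-0.00143,0,0,0,0,-1],[0.00072,-0.00143,0,0,0,0,-1],[0.00072,-0.00143,0,0,0,0,-1],[0.00072,-0.00143,0,0,0,0,-1],[0.00072,-0.00143,0,0,0,0,-1],[0.00072,-0.00143,0,0,0,0,-1],[0.00072,-0.00143,0,0,0,0,-1],[0.00072,-0.00143,0,0,0,0,-1],[0.00072,-0.00143,0,0,0,0,-1],[0.00072,-0.00143,0,0,0,0,-1]]]}}

```text
clock: 11.3
eef_pos: [516.3, 65.0, 131.1]
tcp_rot: [3.141, -0.0, 2.879]
contact_force: [-2.0, 3.7, 6.2]
opening: -0.002
grasp_force: 3.2
```

>>> {"op": "send_rows", "data": {"moves": [[[0.00072,-0.00143,0,0,0,0,-1],[0.00072,-0.00143,0,0,0,0,-1],[0.00072,-0.00143,0,0,0,0,-1],[0.00072,-0.00143,0,0,0,0,-1],[0.00072,-0.00143,0,0,0,0,-1],[0.00072,-0.00143,0,0,0,0,-1],[0.00072,-0.00143,0,0,0,0,-1],[0.00072,-0.00143,0,0,0,0,-1],[0.00072,-0.00143,0,0,0,0,-1],[0.00072,-0.00143,0,0,0,0,-1]]]}}

```text
clock: 12.3
eef_pos: [523.5, 50.7, 131.1]
tcp_rot: [3.141, -0.0, 2.879]
contact_force: [-2.2, 4.5, 6.4]
opening: -0.003
grasp_force: 3.2
```

>>> {"op": "send_rows", "data": {"moves": [[[0.00072,-0.00143,0,0,0,0,-1],[0.00072,-0.00143,0,0,0,0,-1],[0.00072,-0.00143,0,0,0,0,-1],[0.00072,-0.00143,0,0,0,0,-1],[0.00072,-0.00143,0,0,0,0,-1],[0.00072,-0.00143,0,0,0,0,-1],[0.00072,-0.00143,0,0,0,0,-1],[0.00072,-0.00143,0,0,0,0,-1],[0.00072,-0.00143,0,0,0,0,-1],[0.00072,-0.00143,0,0,0,0,-1]]]}}

```text
clock: 13.3
eef_pos: [530.7, 36.4, 131.2]
tcp_rot: [3.141, -0.0, 2.879]
contact_force: [-2.4, 3.9, 6.9]
opening: -0.003
grasp_force: 3.2
```

>>> {"op": "send_rows", "data": {"moves": [[[0.00075,-0.00148,0,0,0,0,-1],[0.00075,-0.00148,0,0,0,0,-1],[0.00075,-0.00148,0,0,0,0,-1],[0.00075,-0.00148,0,0,0,0,-1],[0.00075,-0.00148,0,0,0,0,-1],[0.00075,-0.00148,0,0,0,0,-1],[0.00075,-0.00148,0,0,0,0,-1],[0.00075,-0.00148,0,0,0,0,-1],[0.00075,-0.00148,0,0,0,0,-1],[0.00075,-0.00148,0,0,0,0,-1]]]}}

```text
clock: 14.3
eef_pos: [538.2, 21.6, 131.1]
tcp_rot: [3.141, -0.0, 2.879]
contact_force: [-1.7, 3.7, 7.2]
opening: -0.003
grasp_force: 3.3
```

>>> {"op": "send_rows", "data": {"moves": [[[0,0,0,0,0,0,-1],[0,0,0,0,0,0,-1],[0,0,0,0,0,0,-1],[0,0,0,0,0,0,-1]]]}}

```text
clock: 14.7
eef_pos: [538.3, 21.4, 131.2]
tcp_rot: [3.141, 0.0, 2.88]
contact_force: [-1.7, 3.4, 6.3]
opening: 0.003
grasp_force: 3.2
```

>>> {"op": "send_rows", "data": {"moves": [[[0,0,0.002,0,0,0,-1],[0,0,0.002,0,0,0,-1],[0,0,0.002,0,0,0,-1],[0,0,0.002,0,0,0,-1],[0,0,0.003,0,0,0,-1],[0,0,0.005,0,0,0,-1],[0,0,0.01,0,0,0,-1],[0,0,0.015,0,0,0,-1],[0,0,0.02,0,0,0,-1],[0,0,0.02,0,0,0,-1]]]}}

```text
clock: 15.7
eef_pos: [538.0, 20.9, 213.2]
tcp_rot: [-3.141, -0.0, 2.88]
contact_force: [0.1, -0.1, 0.2]
opening: 0.005
grasp_force: 0.0
```

>>> {"op": "send_rows", "data": {"moves": [[[0,0,0.02,0,0,0,-1],[0,0,0.02,0,0,0,-1],[0,0,0,0,0,0,-1],[0,0,0,0,0,0,-1],[0,0,0,0,0,0,-1]]]}}

```text
clock: 16.2
eef_pos: [537.6, 20.9, 251.2]
tcp_rot: [-3.141, -0.001, 2.88]
contact_force: [-0.2, 0.2, 0.7]
opening: 0.004
grasp_force: 0.0
```

Run:
```python
from rig import *
import cv2
f=grab_frame("side");cv2.imwrite('pics/s3.png',cv2.resize(f['img'][150:330,180:380,::-1],None,fx=3,fy=3));s=sense();print(s['clock'],s['eef_pos'],s['contact_force'])
```

```text
16.25 [537.51185008  20.96168226 251.03679297] [-0.87501336 -0.27658329 -0.40112162]
```

View pics/s3.png

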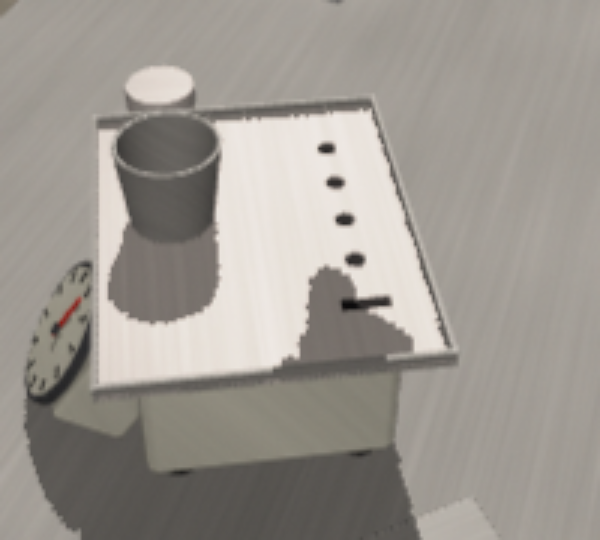

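The pan is back up: its front edge is at about row 385 in the crop, against 400 when pressed, and the dial needle has returned. The pot and shaker have not moved, and the arm is clear.

```bash
python3 -c "
from rig import *
print(sign_off())"
```

```text
the job is handed in; nothing more can be done
None
```

The job is handed in: I pressed the pan about 8 mm down at the slot, slid over all four holes at about 16 mm/s (5.5–7.2 N throughout) and lifted off at the last one; the pan came back up with the pot and shaker unmoved and the spatula untouched.

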